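Load the round-inlay board into the gluing press

TASK

Take the carrier board with the round white medallion by its grip block and slide it, nose first, under the crossbar of the blue gluing press until it is fully home against the red stop, lying flat on the press bed between the side rails. Let go of it there, and leave the other two carrier boards where they are.

Things in the scene. Friction and masses are not known exactly. Their poses are not given: they have to be found in the camera images.
- carrier_round: The board to load: dark walnut board 140 x 70 x 12 mm, loose, flat on the table, inlaid with a ROUND white medallion, 52 mm across, at x = +22 mm. Grip block of lighter wood near its tail: 30 mm along x, 24 mm along y, centred at x = -51 mm, top 53 mm above the underside. Origin: centre of the underside; +x towards the nose (the end without the block), z up.
- carrier_diamond: Bystander, leave alone: dark walnut board 140 x 70 x 12 mm, loose, flat on the table, inlaid with a white DIAMOND, 51 mm across. Grip block of lighter wood near its tail: 30 mm along x, 24 mm along y, centred at x = -51 mm, top 53 mm above the underside. Origin: centre of the underside; +x towards the nose (the end without the block), z up.
- carrier_stripes: Bystander, leave alone: dark walnut board 140 x 70 x 12 mm, loose, flat on the table, inlaid with three white STRIPES across it. Grip block of lighter wood near its tail: 30 mm along x, 24 mm along y, centred at x = -51 mm, top 53 mm above the underside. Origin: centre of the underside; +x towards the nose (the end without the block), z up.
- press: Fixed blue press, origin on the table below the crossbar's middle. Boards enter along its +x from the open end. Bed x -200..65 mm, top at z 10. Aluminium bar x +-22.5, z 38..56; end posts at y +-48..68, knobs to z 66. Side rails' inner faces y +-46, tops z 18. Red stop's face x 48, top z 30. Fully home: board origin at x -22, y 0, z 10, same yaw, nose on the stop, grip block before the bar.
There are look-alikes about, which are no part of the job. What is shaped like the carrier_round but green, pink or purple is not meant.

How it is judged:
By the outcome, as a careful person would: the job done as asked, in the order asked, and still so for the second after the job is handed in, with the robot touching nothing.
It also fails if it takes over 45 s, if anything falls off the work surface, if the arm or the gripper's body presses on something with over 40 N, if the wrist force passes 120 N, or if a joint passes its speed limit or range.

ROBOT

A 6-joint arm with a two-finger parallel gripper is mounted at the origin on the work surface. World frame = base frame: x ahead of the robot, y to its left, z up, the work surface at z = 0. Lengths are in m, angles in rad, forces in N, time in s.
With the tool pointing down it reaches from about 0.325 to 0.925 m from the base axis. Payload 3.1 kg.
Tool frame: the origin (TCP) lies between the finger pads; the fingertips stand 22 mm ahead of it and the grasp point (between the pads) lies 3 mm ahead of it; z points along the fingers, y is the direction in which the jaws open and shut (so a half turn about z gives the same grasp; the last joint's range is limited). The gripper opens to 85 mm and grips with 20 to 120 N. Pads are 22 mm wide; open, the fingers measure 114 mm over their backs; the gripper's body (76 mm by 85 mm) begins 54 mm behind the grasp point. The pads swing forward as they close: fully open they stand 13 mm farther back than shut.
Start: joints at [-1.312, 0.217, 1.613, -0, 1.311, -0.112], TCP at [0.226, -0.583, 0.253] pointing down, gripper open.
Joint ranges: [-2.75, 2.75], [-0.78, 2.1], [0.31, 2.55], [-1.13, 4.27], [0.13, 2.63], [-2.58, 2.58]. Speed limits (rad/s): [2.79, 2.79, 3.14, 3.14, 3.14, 3.14].

INTERFACE

Orientations are given as a rotation vector (axis times angle).
In Python, from rig import ctrl gives the robot as it stands.
- The arm moves only by the shell command python3 -m jog 'ROWS'. ROWS is JSON, a list that holds one entry, the list of rows, each a list of 5 numbers: the finger opening in m, from 0 to 0.0854, then the shift along the tool's x, y, z in m, then the turn about the tool's z in degrees. A call has 1 to 12 rows; each row is the pose to reach, as a shift and turn from the pose commanded when the call began, along the tool's axes at that moment; what a row does not reach only later rows make up. A row lasts 1/10 s, in which the tool goes at most 50 mm and 8.59 degrees, less where a joint would pass 70% of its speed; a pose out of reach is approached as far as the arm can. A call with a gripper value outside its range is refused whole. The fingers move at their own pace and stop on an object; the grip force is fixed at half the most. Time passes only in rows, so rows that repeat a pose let the fingers close. It gives the time, the measured TCP pose, the force and the opening at its end, in the units of the state.
- ctrl.get_state(): the state, without advancing time (a new reading comes with each control period).
- ctrl.read_camera(name): name is "scene" or "top" or "wrist"; returns (picture, depth): 400x640x3 uint8, red, green, blue; 400x640 float32, m along the optical axis (not along the pixel's ray), 0 where there is no reading.
- ctrl.get_calibration(name): a dict with "fx", "fy", "cx", "cy" (pixels), "k1" (the pictures are not rectified: a ray, as slopes to the right and down, at radius r is drawn at 1 + k1 r^2 times it, then the intrinsics apply), "position" and "orientation" of the camera in the world; the wrist camera has in their place "mount" (4x4, takes a point from camera to tool coordinates, whose origin is the TCP and whose axes are the flange's). Camera axes: x right, y down, z forward; pixel columns grow to the right and rows downward; lengths in m; the calibration is good to about 2 mm. A picture is of the moment at which its call begins: read the wrist's pose just before it. get_calibration takes no time and is no camera call.
- ctrl.finish_job(): hands the job in, once; it reports no verdict.
The state is a dict: "clock": time; "q": joint angles; "qvel": joint speeds; "joint_torque": joint torques, N m; "ee_pos": TCP position; "tool_rot": TCP orientation; "contact_force": force on the tool from outside, world axes, zero at the start; "wrist_torque": the same for the moment, N m; "grip_width": finger opening in m.
Only numpy, scipy, OpenCV 4.12 (cv2) and the standard library are available. Lean on these libraries where they do the work, as an engineer would, in place of code of your own. Each camera call takes 0.05 s, during which the arm holds its last target. There are 200 camera calls.

## Working session

There is one attempt and no reset: what is moved stays moved. The work goes in short steps, Python scripts to look and compute and a shell command to move; the robot and the scene stay as the last step left them, time stands still between calls to the robot, and variables do not carry over. Pictures are saved under pics/ and viewed, about 8 in all and at most 12, crops included, and the job is handed in when it is done.

```bash
ls; mkdir -p pics; cat > h.py <<'E'
import numpy as np, cv2
from scipy.spatial.transform import Rotation as R
from rig import ctrl
def cam(name):
    s=ctrl.get_state(); c=ctrl.get_calibration(name); im,d=ctrl.read_camera(name)
    if 'mount' in c:
        T=np.eye(4); T[:3,:3]=R.from_rotvec(s['tool_rot']).as_matrix(); T[:3,3]=s['ee_pos']; T=T@np.array(c['mount'])
    else:
        T=np.eye(4); o=np.array(c['orientation'],float); T[:3,:3]=o if o.shape==(3,3) else R.from_rotvec(o).as_matrix(); T[:3,3]=c['position']
    return im,d,c,T
def ray(px,c):
    K=np.array([[c['fx'],0,c['cx']],[0,c['fy'],c['cy']],[0,0,1.]])
    p=cv2.undistortPoints(np.array(px,float).reshape(-1,1,2),K,np.array([c['k1'],0,0,0.]))[:,0]
    return np.c_[p,np.ones(len(p))]
def onplane(px,z,c,T):
    r=ray(px,c)@T[:3,:3].T
    return T[:3,3]+r*((z-T[2,3])/r[:,2])[:,None]
def save(n,im): cv2.imwrite('pics/'+n+'.png',cv2.cvtColor(im,cv2.COLOR_RGB2BGR))
E
python3 - <<'E'
from h import *
for n in ('top','scene','wrist'):
    im,d,c,T=cam(n); save(n,im); np.savez('pics/'+n,im=im,d=d,T=T); print(n,c)
s=ctrl.get_state(); print(s)
E
```

```text
pics
top {'fx': 418.5967246906823, 'fy': 418.5967246906823, 'cx': 325.6051188480331, 'cy': 202.0626096004715, 'k1': 0.016656502935232017, 'position': array([ 0.36122731, -0.06986344,  1.14672198]), 'orientation': array([-2.15691202,  2.13324658, -0.13109753])}
scene {'fx': 364.2249582060599, 'fy': 364.2249582060599, 'cx': 321.2809786443252, 'cy': 195.0629416015792, 'k1': 0.014085939749698937, 'position': array([ 1.25703834, -0.13552028,  0.61803611]), 'orientation': array([-1.77919596, -1.58992479,  0.76006929])}
wrist {'fx': 288.21962672009033, 'fy': 288.21962672009033, 'cx': 323.4652943799705, 'cy': 198.94938182334081, 'k1': -0.02577419656227025, 'mount': array([[ 1.50891925e-04, -9.47157754e-01, -3.20768089e-01,
         8.13168173e-02],
       [ 9.99999757e-01,  3.61332292e-04, -5.96526899e-04,
        -3.52026048e-04],
       [ 6.80908947e-04, -3.20767921e-01,  9.47157578e-01,
        -1.21225293e-01],
       [ 0.00000000e+00,  0.00000000e+00,  0.00000000e+00,
         1.00000000e+00]])}
{'clock': 0.15, 'q': array([-1.31221186e+00,  2.17635042e-01,  1.61462042e+00,  1.65689283e-05,
        1.31127417e+00, -1.12173582e-01]), 'qvel': array([ 2.32505888e-06, -1.01563000e-03, -5.60733354e-03, -7.64489688e-04,
       -4.39255138e-05, -1.21955302e-03]), 'joint_torque': array([ 4.21587793e-04, -3.97446692e+01, -3.04416275e+01, -9.32971307e-05,
        5.82825291e-03, -8.93431292e-06]), 'ee_pos': array([ 0.22633726, -0.58193391,  0.25220592]), 'tool_rot': array([-3.08586743e+00, -5.78692585e-01,  1.97333639e-04]), 'contact_force': array([-0.53972179,  0.57149356,  0.10395469]), 'wrist_torque': array([ 0.01277499, -0.04433154, -0.01562711]), 'grip_width': 0.08547793614675349}
```

View pics/top.png

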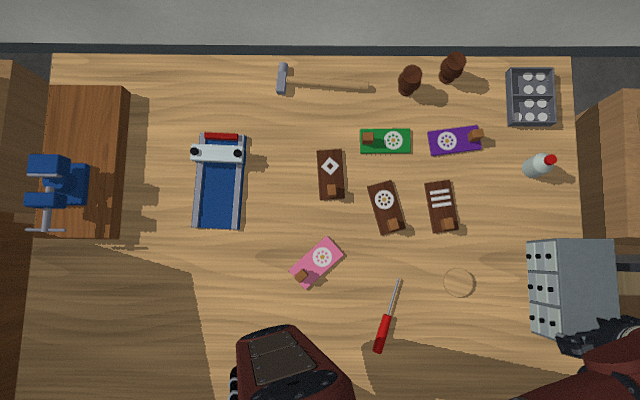

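View pics/scene.png

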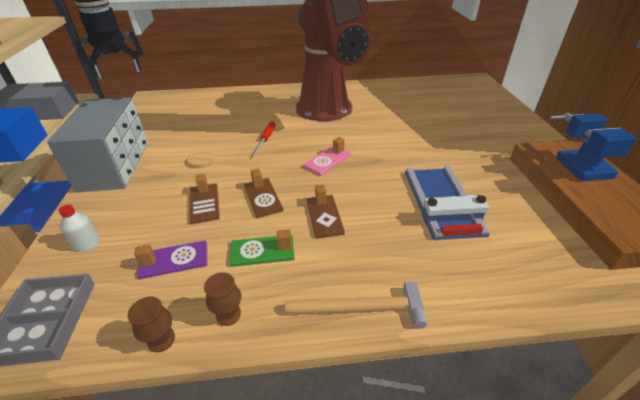

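Top view, dark-walnut candidates: diamond at (331,175), stripes at (441,207), round at (385,207). Green (386,141), purple (455,140) and pink (318,262) are the wrong colours. The board at (385,207) is walnut with a round medallion, so it fits. I'll confirm it in an enlarged crop while measuring.

```bash
python3 - <<'E'
from h import *
z=np.load('pics/top.npz'); im,d,T=z['im'],z['d'],z['T']; c=ctrl.get_calibration('top')
a=cv2.resize(im[165:245,340:470],None,fx=4,fy=4,interpolation=cv2.INTER_CUBIC); b=cv2.resize(im[120:240,180:260],None,fx=4,fy=4,interpolation=cv2.INTER_CUBIC)
o=np.zeros((480,850,3),np.uint8); o[:320,:520]=a; o[:480,530:850]=b; save('crop1',o[:,:])
cv2.imwrite('pics/crop1.png',cv2.resize(cv2.imread('pics/crop1.png'),(800,452)))
hsv=cv2.cvtColor(im,cv2.COLOR_RGB2HSV)
def rep(name,m,zz,roi):
    x0,x1,y0,y1=roi; k=np.zeros(m.shape,np.uint8); k[y0:y1,x0:x1]=m[y0:y1,x0:x1]
    cs,_=cv2.findContours(k,cv2.RETR_EXTERNAL,cv2.CHAIN_APPROX_NONE); q=max(cs,key=cv2.contourArea)[:,0]
    p=onplane(q,zz,c,T)[:,:2]*1000
    (r)=cv2.minAreaRect(p.astype(np.float32)); print(name,len(q),np.round(r[0],1),np.round(r[1],1),round(r[2],1),'box',np.round(cv2.boxPoints(r)).tolist())
H,S,V=[hsv[...,i].astype(int) for i in range(3)]
rep('bed',(H>100)&(H<125)&(S>150),.010,(180,260,120,240))
rep('red',((H<8)|(H>172))&(S>150),.030,(195,250,125,145))
rep('bar',(S<40)&(V>170),.056,(180,260,135,170))
rep('board',(V<115)&(S>60),.012,(360,415,172,245))
rep('block',(V>125)&(S>120)&(H<20),.053,(378,408,210,240))
rep('medal',(S<60)&(V>150),.012,(365,405,185,215))
for u,v in((385,207),(392,224),(218,210),(218,153),(420,260)): print((u,v),d[v,u],im[v,u],np.round(T[:3,3]+ray([(u,v)],c)[0]@T[:3,:3].T*d[v,u],4))
E
```

```text
bed 191 [533.1 246. ] [ 89.  181.4] 87.9 box [[441.0, 205.0], [622.0, 198.0], [625.0, 287.0], [444.0, 294.0]]
red 74 [694.3 237.8] [92.2 18.8] 87.4 box [[683.0, 192.0], [702.0, 191.0], [706.0, 283.0], [687.0, 284.0]]
bar 159 [641.8 241. ] [137.1  43.2] 87.9 box [[618.0, 173.0], [661.0, 172.0], [666.0, 309.0], [623.0, 310.0]]
board 166 [ 495.7 -229.5] [161.9  89.8] 16.8 box [[405.0, -210.0], [431.0, -296.0], [586.0, -249.0], [560.0, -163.0]]
block 32 [ 455.3 -231.3] [25.  21.6] 16.6 box [[440.0, -225.0], [446.0, -245.0], [470.0, -238.0], [464.0, -217.0]]
medal 51 [ 525.8 -213.3] [49.1 49.9] 89.8 box [[501.0, -238.0], [551.0, -238.0], [551.0, -189.0], [501.0, -189.0]]
(385, 207) 1.144019 [195 196 194] [ 0.5041 -0.2162  0.0094]
(392, 224) 1.0993078 [139  93  56] [ 0.4545 -0.2293  0.0476]
(218, 210) 1.1506901 [ 34  70 118] [0.4913 0.2415 0.0074]
(218, 153) 1.1226934 [178 188 187] [0.6394 0.2354 0.0558]
(420, 260) 1.1335304 [178 147 105] [ 0.3619 -0.3108 -0.0007]
```

View pics/crop1.png

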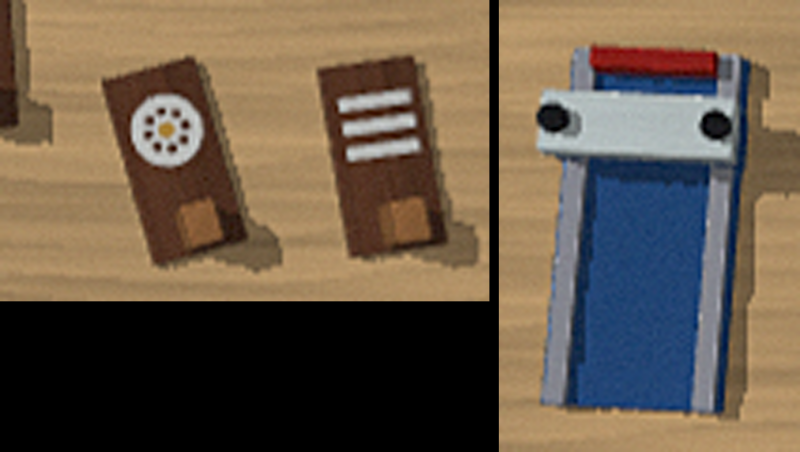

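The crop confirms it: a walnut board with a round medallion, next to the stripes board. Before moving I'll check the cabinet height along the path and work out the tool shift.

```bash
cat >> h.py <<'E'
def tool():
    s=ctrl.get_state(); M=R.from_rotvec(s['tool_rot']).as_matrix(); return np.array(s['ee_pos']),M,s
def shift(target):
    p,M,s=tool(); yaw=np.degrees(np.arctan2(M[1,0],M[0,0]))
    print('tcp mm',np.round(p*1000,1),'yaw',round(yaw,2),'zdir',np.round(M[:,2],4),'shift mm',np.round(M.T@(np.array(target)/1000-p)*1000,1)); return yaw
E
python3 - <<'E'
from h import *
shift([440,-235,250])
z=np.load('pics/top.npz'); d,T=z['d'],z['T']; c=ctrl.get_calibration('top')
v,u=np.mgrid[225:350:1,400:640:1]; u=u.ravel();v=v.ravel()
P=T[:3,3]+(ray(np.c_[u,v],c)*d[v,u][:,None])@T[:3,:3].T
k=(d[v,u]>0)&(P[:,2]>.06)&(u<600)&(v<310); print(P[k].min(0),P[k].max(0))
E
```

```text
tcp mm [ 226.3 -581.9  252.2] yaw 21.24 zdir [-5.0e-04  1.9e-03 -1.0e+00] shift mm [ 324.8 -245.9    2.8]
[ 0.24456154 -0.69178892  0.06002723] [ 0.41772427 -0.5801619   0.16497943]
```

```bash
python3 -m jog '[[[0.085,0.325,-0.246,0,5.7],[0.085,0.325,-0.246,0,5.7],[0.085,0.325,-0.246,0,5.7],[0.085,0.325,-0.246,0,5.7],[0.085,0.325,-0.246,0,5.7],[0.085,0.325,-0.246,0,5.7],[0.085,0.325,-0.246,0,5.7],[0.085,0.325,-0.246,0,5.7],[0.085,0.325,-0.246,0,5.7],[0.085,0.325,-0.246,0,5.7],[0.085,0.325,-0.246,0,5.7],[0.085,0.325,-0.246,0,5.7]]]'
python3 - <<'E'
from h import *
im,d,c,T=cam('wrist'); save('w1',im); np.savez('pics/w1',im=im,d=d,T=T); shift([440,-235,250])
E
```

```text
clock: 1.35
ee_pos: [0.4396, -0.2368, 0.2531]
tool_rot: [3.113, 0.422, -0.001]
contact_force: [-0.5, -0.0, 0.9]
grip_width: 0.0849
tcp mm [ 439.6 -236.9  253.2] yaw 15.41 zdir [-4.e-04 -2.e-04 -1.e+00] shift mm [ 0.9 -1.7  3.2]
```

View pics/w1.png

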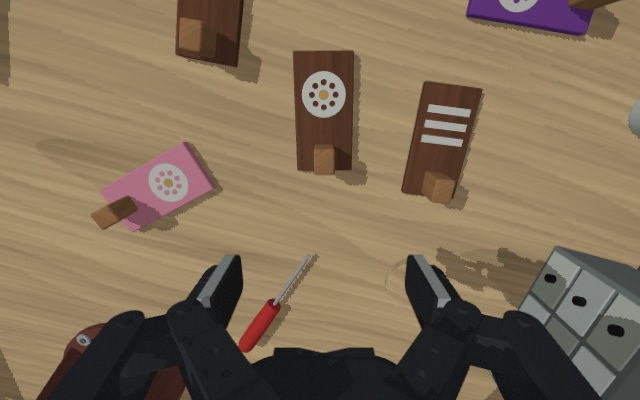

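The wrist view shows the round board nearly aligned with the tool: corners (293,52), (354,50), (298,170), (352,171), block at (323,158), medallion at (323,94).

```bash
python3 - <<'E'
from h import *
z=np.load('pics/w1.npz'); im,d,T=z['im'],z['d'],z['T']; c=ctrl.get_calibration('wrist')
hsv=cv2.cvtColor(im,cv2.COLOR_RGB2HSV); H,S,V=[hsv[...,i].astype(int) for i in range(3)]
# edges: red-channel gradient, per row
g=cv2.GaussianBlur(im[...,0],(3,3),0).astype(int); dx=np.gradient(g,axis=1)
vs=np.arange(60,150)
L=np.array([(283+np.argmin(dx[v,283:308]),v) for v in vs]); 
for v in (70,110,140): print(v,g[v,286:304],g[v,346:364])
print([(v,im[v,323].tolist()) for v in range(138,180,3)])
def line(q,zz):
    p=onplane(q,zz,c,T)[:,:2]*1000; a=cv2.fitLine(p.astype(np.float32),cv2.DIST_HUBER,0,.01,.01).ravel(); a*= np.sign(a[0]); return np.degrees(np.arctan2(a[1],a[0])),a[2:]
print('left edge',line(L,.012))
m=((S<70)&(V>130)).astype(np.uint8); m[:60]=0;m[125:]=0;m[:,:296]=0;m[:,350:]=0
cs,_=cv2.findContours(m,cv2.RETR_EXTERNAL,cv2.CHAIN_APPROX_NONE); e=cv2.minEnclosingCircle(max(cs,key=cv2.contourArea)); M_=onplane([e[0]],.012,c,T)*1000;print('medal',e,M_)
b=((g>115)&(S>100)).astype(np.uint8); b[:140]=0;b[173:]=0;b[:,:306]=0;b[:,340:]=0
cs,_=cv2.findContours(b,cv2.RETR_EXTERNAL,cv2.CHAIN_APPROX_NONE); q=max(cs,key=cv2.contourArea)[:,0]; print('block px',q.min(0),q.max(0))
P=T[:3,3]+(ray(q,c)*d[q[:,1],q[:,0]][:,None])@T[:3,:3].T
v,u=np.mgrid[143:173,308:340]; u=u.ravel();v=v.ravel(); P=(T[:3,3]+(ray(np.c_[u,v],c)*d[v,u][:,None])@T[:3,:3].T)*1000
k=(P[:,2]>47)&(P[:,2]<60); print('top pts',k.sum(),P[k].mean(0),cv2.minAreaRect(P[k,:2].astype(np.float32)))
E
```

```text
70 [152 151 150 150 149 149 140 115  91  83  83  83  83  84  85  86  85  86] [ 80  79  78  78  79  78  75  83 100 109 109 109 111 123 141 153 156 157]
110 [161 161 160 161 161 161 161 160 144 111  90  85  83  82  83  85  86  87] [ 79  78  77  77  77  74  81 105 118 119 119 120 122 135 156 169 171 171]
140 [152 151 150 150 150 150 150 150 150 137 108  90  87  86  83  82  84  86] [ 78  77  78  79  76  76  92 107 111 110 111 122 141 151 153 153 153 152]
[(138, [86, 57, 40]), (141, [85, 54, 37]), (144, [95, 66, 44]), (147, [103, 74, 48]), (150, [129, 94, 62]), (153, [135, 99, 66]), (156, [131, 95, 62]), (159, [133, 98, 64]), (162, [129, 94, 62]), (165, [127, 93, 62]), (168, [128, 94, 62]), (171, [126, 92, 61]), (174, [119, 94, 65]), (177, [162, 140, 105])]
left edge (np.float32(15.973944), array([ 504.06717, -182.44444], dtype=float32))
medal ((323.5, 94.0), 23.26487922668457) [[ 525.95133241 -212.58072766   12.        ]]
block px [314 149] [332 172]
top pts 518 [ 457.44471216 -232.06851921   53.18103345] ((457.0390319824219, -232.38902282714844), (27.75511360168457, 23.009506225585938), 14.868730545043945)
```

```bash
python3 -m jog '[[[0.06,0.0175,0,0.05,-0.5],[0.06,0.0175,0,0.1,-0.5],[0.06,0.0175,0,0.13,-0.5],[0.06,0.0175,0,0.13,-0.5],[0.06,0.0175,0,0.13,-0.5]]]'
python3 - <<'E'
from h import *
shift([456.5,-232.4,43])
E
```

```text
clock: 1.9
ee_pos: [0.4567, -0.2317, 0.1234]
tool_rot: [-3.111, -0.436, 0.001]
contact_force: [-0.2, 0.2, 1.8]
grip_width: 0.0601
tcp mm [ 456.7 -231.7  123.4] yaw 15.95 zdir [-9.e-04  4.e-04 -1.e+00] shift mm [-0.3  0.7 80.4]
```

```bash
python3 -m jog '[[[0.06,0,0.0007,0.04,0],[0.06,0,0.0007,0.065,0],[0.06,0,0.0007,0.08,0],[0.06,0,0.0007,0.08,0],[0.015,0,0.0007,0.08,0],[0.015,0,0.0007,0.08,0],[0.015,0,0.0007,0.08,0],[0.015,0,0.0007,0.08,0],[0.015,0,0.0007,0.08,0]]]'
python3 - <<'E'
from h import *
shift([456.5,-232.4,43]); im,d,c,T=cam('wrist'); save('w2',im)
E
```

```text
clock: 2.8
ee_pos: [0.4594, -0.233, 0.0459]
tool_rot: [3.107, 0.438, 0.006]
contact_force: [0.4, -1.8, 7.1]
grip_width: 0.023
tcp mm [ 459.4 -233.    45.9] yaw 16.05 zdir [ 0.0041 -0.0031 -1.    ] shift mm [-2.6 -1.4  2.9]
```

View pics/w2.png

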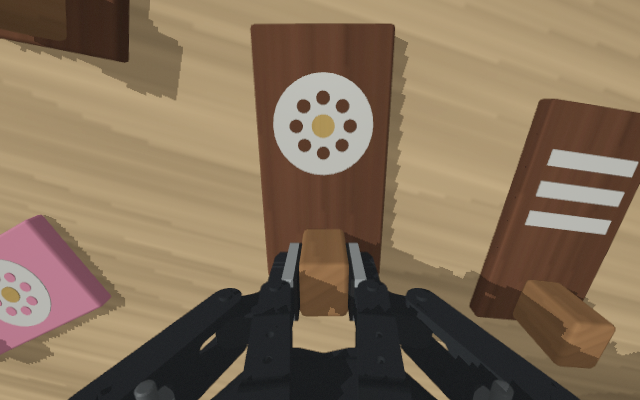

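Good grasp: block between the pads, opening 23 mm, board square to the tool (medallion at (323,125)). Next I lift, then check the hang.

```bash
python3 -m jog '[[[0.01,0,0,-0.01,0],[0.01,0,0,-0.03,0],[0.01,0,0,-0.06,0],[0.01,0,0,-0.09,0],[0.01,0,0,-0.104,0],[0.01,0,0,-0.104,0],[0.01,0,0,-0.104,0]]]'
python3 - <<'E'
from h import *
shift([482.9,247.1,150]); im,d,c,T=cam('wrist'); np.savez('pics/w3',im=im,d=d,T=T)
_,M,s=tool(); print(s['contact_force'],s['wrist_torque'])
# board plane from depth in tool frame
v,u=np.mgrid[30:220:2,275:370:2];u=u.ravel();v=v.ravel(); X=np.c_[ray(np.c_[u,v],c)*d[v,u][:,None],np.ones(len(u))]@np.array(c['mount']).T
A=np.c_[X[:,0],X[:,1],np.ones(len(u))]; k=np.abs(X[:,2]-np.median(X[:,2]))<.012
co=np.linalg.lstsq(A[k],X[k,2],rcond=None)[0]; print('plane in tool: slope',np.degrees(np.arctan(co[:2])),'z0',co[2],k.mean())
E
```

```text
clock: 3.55
ee_pos: [0.4567, -0.231, 0.1466]
tool_rot: [-3.11, -0.438, 0.001]
contact_force: [-1.0, 0.5, -1.3]
grip_width: 0.0235
tcp mm [ 456.7 -231.   146.6] yaw 16.05 zdir [-1.e-03  6.e-04 -1.e+00] shift mm [ 157.3 -452.3   -3.1]
[-1.37483063  0.72641359 -1.30553767] [-0.03264786  0.09373207 -0.0445815 ]
plane in tool: slope [0.09005494 0.15459157] z0 0.03309246721577915 0.9960526315789474
```

```bash
python3 -m jog '[[[0.01,0.005,-0.015,0,0.5],[0.01,0.017,-0.05,-0.002,2],[0.01,0.031,-0.09,-0.004,4],[0.01,0.045,-0.13,-0.004,6],[0.01,0.059,-0.17,-0.004,8],[0.01,0.073,-0.21,-0.004,10],[0.01,0.087,-0.25,-0.004,12],[0.01,0.101,-0.29,-0.004,14],[0.01,0.115,-0.33,-0.004,16],[0.01,0.129,-0.37,-0.004,17],[0.01,0.143,-0.41,-0.004,18.2],[0.01,0.152,-0.437,-0.004,18.2]]]'
python3 -m jog '[[[0.01,0.005,-0.015,0,0],[0.01,0.005,-0.015,0,0],[0.01,0.005,-0.015,0,0]]]'
python3 - <<'E'
from h import *
shift([482.9,247.1,150]); im,d,c,T=cam('wrist'); np.savez('pics/w4',im=im,d=d,T=T); save('w4',im)
im,d,c,T=cam('top'); np.savez('pics/t4',im=im,d=d,T=T)
E
```

```text
clock: 4.8
ee_pos: [0.4809, 0.2327, 0.1489]
tool_rot: [3.14, -0.057, -0.006]
contact_force: [-0.4, -0.3, -2.0]
grip_width: 0.0234
clock: 5.1
ee_pos: [0.4876, 0.2443, 0.15]
tool_rot: [3.139, -0.059, -0.004]
contact_force: [-0.9, 0.1, -1.5]
grip_width: 0.0231
tcp mm [487.6 244.3 150. ] yaw -2.15 zdir [-0.0024 -0.0017 -1.    ] shift mm [-4.8 -2.6  0. ]
```

View pics/w4.png

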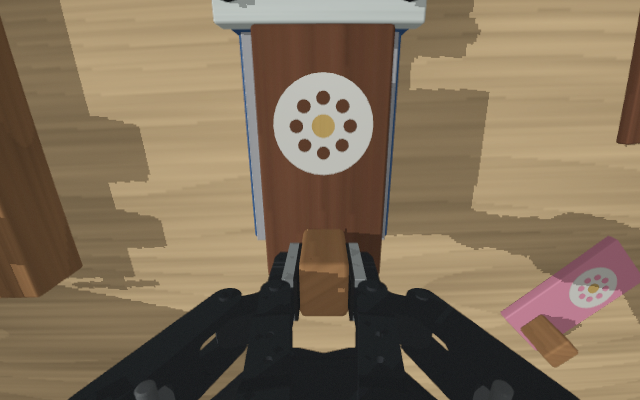

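The wrist view shows the board over the bed: left rail at columns 243–260, right rail at 385–400, bar front across rows 0–28 from column 213 to 426. I'll measure the lateral offset from the rails and bar ends.

```bash
python3 - <<'E'
from h import *
z=np.load('pics/w4.npz'); im,d,T=z['im'],z['d'],z['T']; c=ctrl.get_calibration('wrist')
p0,M,_=tool()
Ti=np.linalg.inv(np.r_[np.c_[M,p0],[[0,0,0,1]]])
tl=lambda q,zz:np.round((onplane(q,zz,c,T)-p0)@M*1000,1)[:,:2]
gray=lambda p:(int(p.max())-int(p.min())<45)and p.max()>95
blue=lambda p:int(p[2])-int(p[0])>45
for v in (60,90,120,150,180,210):
    r=im[v]; s=lambda a,b:''.join('g' if gray(r[u]) else 'b' if blue(r[u]) else 'w' if r[u][0]<110 else '.' for u in range(a,b))
    print(v,'L236:',s(236,272),'R380:',s(380,408))
# bar ends
for v in (12,20): 
    u=[k for k in range(190,450) if gray(im[v,k])]; print(v,min(u),max(u),tl([(min(u),v),(max(u),v)],.056).tolist(),d[v,320])
print('col320 rows',[(v,im[v,300].tolist(),round(float(d[v,300]),4)) for v in range(0,30,3)])
# top view: rails & bar with depth-free ray at heights
E
```

```text
60 L236: ....gbgggggggggggwwwwwwwwwwwwwwwwwww R380: wwwwwwwwwwwwwgggggbgg.......
90 L236: .......gbgggggggggggwwwwwwwwwwwwwwww R380: wwwwwwwwwwwwgggwwg..........
120 L236: .........gbgggggggggggwwwwwwwwwwwwww R380: wwwwwwwwwwgggwwg............
150 L236: ............gbggggggggggwwwwwwwwwwww R380: wwwwwwwwgggbwg..............
180 L236: ..............gbggggggggggwwwwwwwwww R380: wwwwwwgggbw.................
210 L236: .................gbggggggggg.wwwwwww R380: wwwwgggbwggg.gggg.....g..ggg
12 212 449 [[137.0, -73.4], [137.4, 81.5]] 0.18535587
20 213 425 [[132.3, -73.3], [132.5, 66.2]] 0.18623379
col320 rows [(0, [185, 192, 188], 0.1816), (3, [187, 194, 189], 0.1835), (6, [188, 195, 190], 0.1849), (9, [187, 194, 190], 0.1846), (12, [185, 192, 187], 0.1851), (15, [185, 192, 187], 0.1842), (18, [185, 192, 188], 0.1866), (21, [159, 165, 160], 0.1877), (24, [94, 67, 53], 0.1363), (27, [100, 66, 48], 0.1362)]
```

```bash
python3 - <<'E'
from h import *
z=np.load('pics/w4.npz'); im,d,T=z['im'],z['d'],z['T']; c=ctrl.get_calibration('wrist')
p0,M,_=tool(); 
tl=lambda q,zz:np.round((onplane(q,zz,c,T)-p0)@M*1000,1)[:,:2]
for v,a,b in((60,241.5,397.5),(90,244.5,394.5),(120,246.5,392.5),(150,249.5,390.5),(180,251.5,388.5),(210,254.5,386.5)):
    e=tl([(a,v),(b,v)],.018); print(e.tolist(),'mid y',e[:,1].mean())
zb=p0[2]-.0331
S=im.max(2).astype(int)-im.min(2); m=((S<40)&(im.max(2)>150)).astype(np.uint8); m[:50]=0;m[190:]=0;m[:,:268]=0;m[:,378:]=0
cs,_=cv2.findContours(m,cv2.RETR_EXTERNAL,cv2.CHAIN_APPROX_NONE); e=cv2.minEnclosingCircle(max(cs,key=cv2.contourArea)); print(e,'medal tool',tl([e[0]],zb))
print('board L/R',[tl([(a,v),(b,v)],zb).tolist() for v,a,b in ((60,253,393),(150,261.5,387.5))], 'nose',tl([(320,24)],zb))
print('bar front top',tl([(300,20.5)],.056),'bottom',tl([(300,23)],.038))
E
```

```text
[[112.7, -66.3], [112.9, 58.8]] mid y -3.75
[[90.0, -65.7], [90.2, 58.1]] mid y -3.8000000000000007
[[66.0, -66.0], [66.2, 58.3]] mid y -3.8500000000000014
[[40.4, -65.5], [40.6, 58.5]] mid y -3.5
[[13.2, -65.8], [13.3, 58.7]] mid y -3.549999999999997
[[-16.0, -65.3], [-15.9, 59.0]] mid y -3.1499999999999986
((323.0, 123.11616516113281), 51.15536880493164) medal tool [[70.4 -0.8]]
board L/R [[[100.3, -34.8], [100.4, 33.3]], [[56.4, -33.5], [56.5, 33.7]]] nose [[115.8  -2.2]]
bar front top [[131.7 -16. ]] bottom [[134.4 -17.3]]
```

```bash
python3 -m jog '[[[0.01,0,-0.003,0.02,0],[0.01,0,-0.003,0.05,0],[0.01,0,-0.003,0.075,0],[0.01,0,-0.003,0.085,0],[0.01,0,-0.003,0.089,0],[0.01,0,-0.003,0.091,0],[0.01,0,-0.003,0.091,0],[0.01,0,-0.003,0.091,0]]]'
python3 -m jog '[[[0.01,0,0,0.001,0],[0.01,0,0,0.002,0],[0.01,0,0,0.003,0],[0.01,0,0,0.003,0]]]'
python3 - <<'E'
from h import *
shift([482.9,247.1,56]); im,d,c,T=cam('wrist'); np.savez('pics/w5',im=im,d=d,T=T); save('w5',im); print(ctrl.get_state()['contact_force'])
E
```

```text
clock: 6.0
ee_pos: [0.4895, 0.2487, 0.0617]
tool_rot: [-3.14, 0.059, -0.004]
contact_force: [0.3, 0.9, -1.0]
grip_width: 0.0233
clock: 6.4
ee_pos: [0.4881, 0.2483, 0.0572]
tool_rot: [3.141, -0.059, -0.0]
contact_force: [0.4, 0.4, -1.1]
grip_width: 0.0231
tcp mm [488.1 248.3  57.2] yaw -2.15 zdir [-3.e-04 -1.e-04 -1.e+00] shift mm [-5.2  1.4  1.2]
[-0.59125509 -0.57326297 -1.7122283 ]
```

View pics/w5.png

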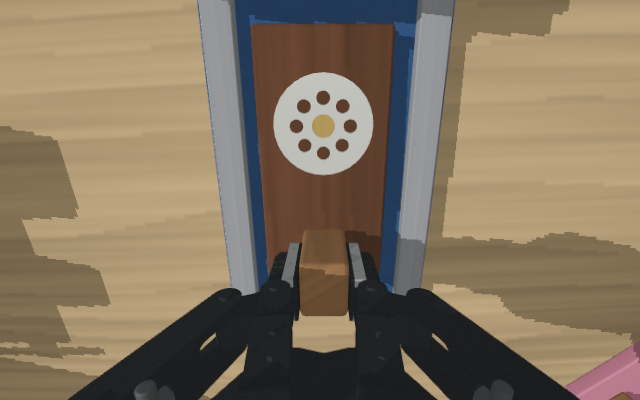

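The board is centred between the rails and the nose is just before the bar. I'll lower the last 2 mm, then slide most of the way.

```bash
python3 -m jog '[[[0.01,0,0,0.001,0],[0.01,0,0,0.002,0],[0.01,0,0,0.002,0]]]'
python3 -m jog '[[[0.01,0.01,0,0,0],[0.01,0.025,0,0,0],[0.01,0.04,0,0,0],[0.01,0.055,-0.0002,0,0],[0.01,0.067,-0.0003,0,0],[0.01,0.074,-0.0004,0,0],[0.01,0.077,-0.0005,0,0],[0.01,0.077,-0.0005,0,0],[0.01,0.077,-0.0005,0,0]]]'
python3 -c "
from h import *
shift([482.9,247.1,56])"
```

```text
clock: 6.75
ee_pos: [0.4883, 0.2485, 0.0559]
tool_rot: [3.141, -0.059, -0.0]
contact_force: [-2.4, 0.5, 4.6]
grip_width: 0.0231
clock: 7.65
ee_pos: [0.5657, 0.246, 0.0559]
tool_rot: [-3.141, 0.059, -0.001]
contact_force: [-3.0, 0.8, 4.9]
grip_width: 0.023
tcp mm [565.7 246.   55.9] yaw -2.17 zdir [ 4.e-04  1.e-04 -1.e+00] shift mm [-82.8   2.1  -0.1]
```

```bash
python3 -m jog '[[[0.01,0.002,0,0,0],[0.01,0.004,0,0,0],[0.01,0.005,0,0,0],[0.01,0.005,0,0,0]]]'; python3 -m jog '[[[0.01,0.001,0,0,0],[0.01,0.002,0,0,0],[0.01,0.002,0,0,0]]]'
```

```text
clock: 8.05
ee_pos: [0.5698, 0.246, 0.0559]
tool_rot: [3.141, -0.059, -0.002]
contact_force: [-3.8, 0.3, 7.0]
grip_width: 0.0232
clock: 8.35
ee_pos: [0.5715, 0.246, 0.0559]
tool_rot: [3.141, -0.059, -0.003]
contact_force: [-6.0, 1.4, 7.2]
grip_width: 0.0231
```

```bash
python3 - <<'E'
from h import *
im,d,c,T=cam('top'); np.savez('pics/t6',im=im,d=d,T=T)
a=cv2.resize(im[120:240,170:270],None,fx=5,fy=5,interpolation=cv2.INTER_CUBIC)
im2,_,_,_=cam('scene'); b=cv2.resize(im2[155:245,395:500],None,fx=2.8,fy=2.8,interpolation=cv2.INTER_CUBIC)
o=np.zeros((600,800,3),np.uint8); o[:,:500]=a; o[:b.shape[0],506:506+b.shape[1]]=b[:600,:294]; save('c6',o); print(ctrl.get_state()['contact_force'])
E
```

```text
[-6.56306424  0.44137772  7.40329728]
```

View pics/c6.png

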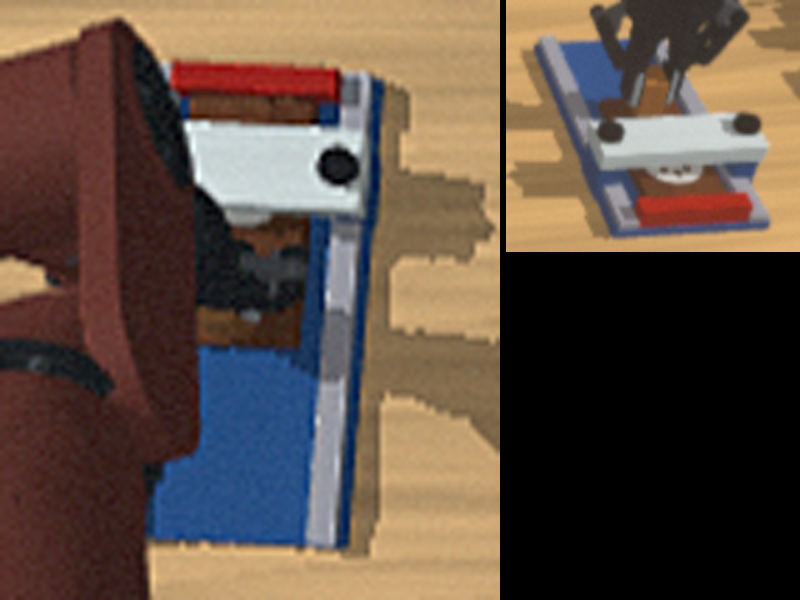

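The board is under the bar, with its nose at or very near the red stop (crop row ~97). I'll keep pushing gently until the force confirms contact.

```bash
for i in 1; do python3 -m jog '[[[0.01,0.001,0,0,0],[0.01,0.0015,0,0,0],[0.01,0.0015,0,0,0]]]'; done; python3 -m jog '[[[0.01,0.001,0,0,0],[0.01,0.0015,0,0,0],[0.01,0.0015,0,0,0]]]'
```

```text
clock: 8.75
ee_pos: [0.5716, 0.246, 0.0559]
tool_rot: [3.141, -0.059, -0.009]
contact_force: [-10.5, 0.5, 9.5]
grip_width: 0.0232
clock: 9.05
ee_pos: [0.5716, 0.246, 0.0559]
tool_rot: [3.14, -0.059, -0.014]
contact_force: [-14.6, 0.2, 14.5]
grip_width: 0.0229
```

The TCP has stopped at x = 571.6 mm while the force climbs, so the nose is on the stop. I'll relax the push, open, and lift away.

```bash
python3 -m jog '[[[0.01,-0.0022,0,-0.0005,0],[0.01,-0.0022,0,-0.0005,0],[0.05,-0.0022,0,-0.0005,0],[0.05,-0.0022,0,-0.0005,0],[0.05,-0.0022,0,-0.0005,0],[0.05,-0.0022,0,-0.0005,0]]]'
python3 -m jog '[[[0.05,0,0,-0.01,0],[0.05,0,0,-0.03,0],[0.05,0,0,-0.06,0],[0.05,0,0,-0.1,0],[0.05,-0.03,0,-0.14,0],[0.05,-0.07,0,-0.15,0],[0.05,-0.08,0,-0.15,0],[0.05,-0.08,0,-0.15,0]]]'
python3 - <<'E'
from h import *
im,d,c,T=cam('wrist'); np.savez('pics/w7',im=im,d=d,T=T); save('w7',im); print(ctrl.get_state()['contact_force'])
E
```

```text
clock: 9.65
ee_pos: [0.5733, 0.2455, 0.0556]
tool_rot: [-3.141, 0.059, -0.0]
contact_force: [0.2, 0.4, 1.0]
grip_width: 0.0499
clock: 10.45
ee_pos: [0.492, 0.2488, 0.2065]
tool_rot: [-3.141, 0.057, -0.002]
contact_force: [-0.2, 0.6, -0.3]
grip_width: 0.0496
[ 0.21465571  0.03769951 -0.43235539]
```

View pics/w7.png

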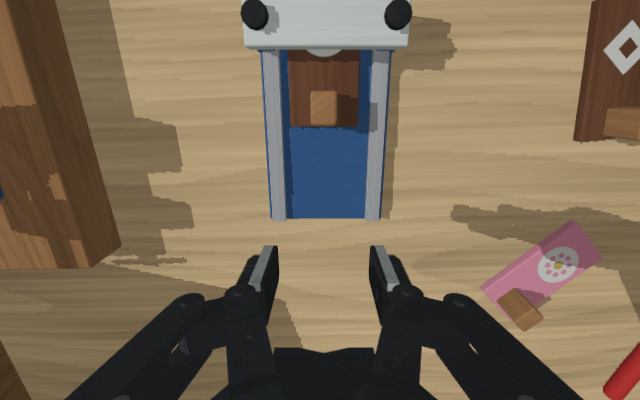

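The board is released flat between the rails, tail edge at row ~126, bed end at row ~218. I'll check the nose–stop gap numerically and in a close crop.

```bash
python3 - <<'E'
from h import *
z=np.load('pics/w7.npz'); im,T,d=z['im'],z['T'],z['d']; c=ctrl.get_calibration('wrist')
p0,M,_=tool(); tl=lambda q,zz:np.round((onplane(q,zz,c,T)-p0)@M*1000,1)[:,:2]
r=lambda v:im[v,305].astype(int)
print([(v,r(v).tolist()) for v in range(122,131)],[(v,im[v,320].tolist()) for v in range(213,222)],[(v,im[v,280].tolist()) for v in range(40,52)])
print('tail',tl([(297,126.5),(350,126.5)],.022).tolist(),'bedend',tl([(290,218),(365,218)],.010).tolist(),'bar front top',tl([(280,45),(370,45)],.056).tolist())
b=im.astype(int); 
for v in (70,90,110):
    print(v,''.join('b' if p[2]-p[0]>45 else 'g' if p.max()-p.min()<45 and p.max()>95 else 'w' if p[0]>p[2] and p[0]<120 else '.' for p in b[v,255:400]))
it,dt,ct,Tt=cam('top'); i2,_,_,_=cam('scene')
a=cv2.resize(it[120:240,180:260],None,fx=5,fy=5,interpolation=cv2.INTER_CUBIC); e=cv2.resize(i2[185:245,420:500],None,fx=4.7,fy=4.7,interpolation=cv2.INTER_CUBIC)
o=np.zeros((600,800,3),np.uint8); o[:,:400]=a; o[:e.shape[0],410:410+e.shape[1]]=e; save('c8',o)
E
```

```text
[(122, [95, 64, 46]), (123, [95, 62, 46]), (124, [95, 62, 45]), (125, [90, 60, 45]), (126, [67, 51, 54]), (127, [41, 64, 97]), (128, [47, 80, 122]), (129, [47, 80, 121]), (130, [48, 81, 122])] [(213, [45, 79, 120]), (214, [46, 79, 120]), (215, [47, 80, 121]), (216, [47, 79, 121]), (217, [45, 78, 118]), (218, [127, 119, 114]), (219, [173, 152, 118]), (220, [183, 160, 123]), (221, [181, 159, 121])] [(40, [181, 188, 183]), (41, [180, 187, 182]), (42, [181, 187, 183]), (43, [180, 187, 183]), (44, [170, 176, 172]), (45, [149, 155, 151]), (46, [122, 128, 124]), (47, [106, 111, 108]), (48, [106, 111, 108]), (49, [88, 96, 101]), (50, [43, 61, 86]), (51, [40, 59, 85])]
tail [[55.8, -27.6], [55.9, 27.2]] bedend [[-51.3, -40.0], [-51.2, 49.3]] bar front top [[126.3, -37.2], [126.3, 39.3]]
70 ......gbggggggggggggggggg.bbbbbbbwwwwwwwwwwwwwwwwwwwwwwwwwwwwwwwwwwwwwwwwwwwwwwwwwwwwwwwwwwwwwwwwwwwwwww.bbbbbbbbbbbggggggggggggggggggbw.........
90 .......gbggggggggggggggggg.bbbbbbbwwwwwwwwwwwwwwwwwwwwwwwwwwwwwwwwwwwwwwwwwwwwwwwwwwwwwwwwwwwwwwwwwwwwww.bbbbbbbbbbggggggggggggggggg..wggggggggg.
110 ........gbbggggggggggggggg..bbbbbb.wwwwwwwwwwwwwwwwwwwww........................wwwwwwwwwwwwwwwwwwwwwww.bbbbbbbbbb..ggggggggggggggg..ggg.........
```

View pics/c8.png

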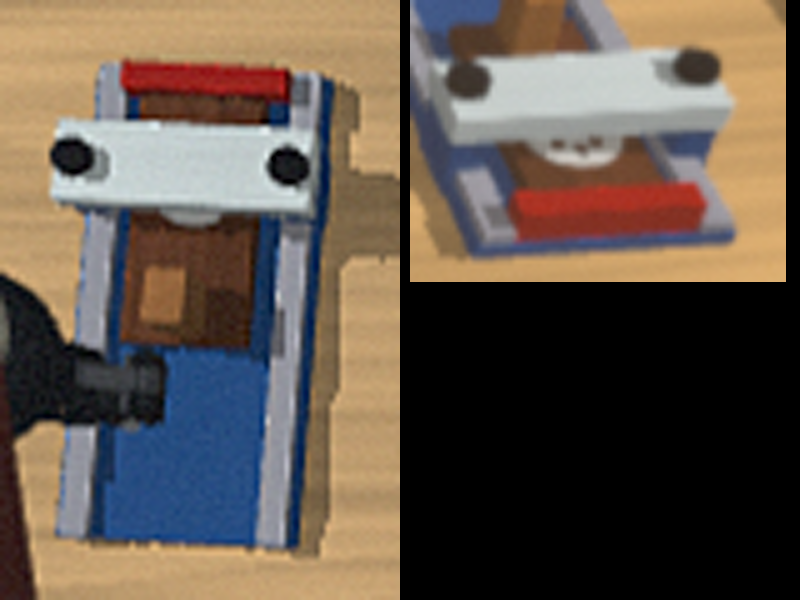

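```bash
python3 -c "
from rig import ctrl
print(ctrl.finish_job(), ctrl.get_state()['clock'])"
```

```text
the job is handed in; nothing more can be done
the job is handed in; nothing more can be done
```

The walnut board with the round medallion is in the press. I gripped it by its block, carried it over the table, set it on the bed and slid it nose first under the bar. I then released it and backed the gripper well clear. The job is handed in at roughly 11 s on the clock.

- **Against the stop:** the tool stalled at x = 571.6 mm while the push force rose to about 15 N. I let go with the push still slightly on.
- **Position check:** the last pictures show the nose touching the red stop and the board flat between the rails. It is about 1 mm off centre, with the block in front of the bar.
- **One small disagreement:** the tail measured 107.1 mm from the bed end (108 expected) and 70.5 mm from the bar front (69.5 expected). That is about 1 mm short of home, about one pixel and inside the 2 mm calibration, so I did not nudge it again.
- **Other boards:** I did not go near the diamond and stripes boards at low height, and carried the round board past them about 100 mm above the table. I did not measure their positions again afterwards.

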